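# Start a transilluminator safely: shield, intensity, power

### The arm

A 6-joint arm with a two-finger parallel gripper is mounted at the origin on the work surface. World frame = base frame: x ahead of the robot, y to its left, z up, the work surface at z = 0. Lengths are in mm, angles in rad, forces in N, time in s.
With the tool pointing down it reaches from about 350 to 975 mm from the base axis. Payload 7.1 kg.
Tool frame: the origin (TCP) lies at the very end of the fingers, on their centre line; the grasp point (between the pads) lies 19 mm behind it; y points along the fingers, x is the direction in which the jaws open and shut, and the axes are right-handed (so a half turn about y gives the same grasp; the last joint's range is limited). The gripper opens to 88 mm and grips with 3 to 60 N. Pads are 20 mm wide; open, the fingers measure 115 mm over their backs; the gripper's body (75 mm by 178 mm) begins 61 mm behind the grasp point.
Start: joints at [1.232, 0.423, 1.63, -0, 1.089, -0.019], TCP at [196.453, 593.305, 188.375] pointing down, gripper open.
Joint ranges: [-3, 3], [-0.9, 2.11], [0.09, 2.58], [-1.31, 4.45], [0.11, 2.69], [-2.54, 2.54]. Speed limits (rad/s): [2.39, 2.39, 3.01, 3.14, 3.14, 3.14].

### API

Orientations are given as a rotation vector (axis times angle).
In Python, from workcell import ctrl gives the robot as it stands. The module is installed in compiled form; this text tells all that it offers.
- The arm moves only by the tool jog_arm, never from a script. Its argument "steps" is a list of rows, each an object with "turn": the turn, a rotation vector about the world's x, y, z scaled (see below), a list of three; "dp": the shift along the world's x, y, z scaled (see below), a list of three; "claw": the opening, from 0 (shut) to 1 (fully open). In form: [{"turn": [wx, wy, wz], "dp": [x, y, z], "claw": claw}, ...]. A call has 1 to 12 rows; each row is the pose to reach, as a shift and turn from the pose measured when the call began, turning the shorter way round; what a row does not reach only later rows make up. The controller multiplies each number of a shift by 80 mm and each number of a turn by pi rad. A row lasts 1/12 s, in which the tool goes at most 41.7 mm and 7.16 degrees, less where a joint would pass 70% of its speed; a pose out of reach is approached as far as the arm can. A call with a number of a shift or a turn outside -1 to 1 is refused whole. A call with a gripper value outside its range is refused whole. The fingers move at their own pace and stop on an object; the grip force is fixed at half the most. Time passes only in rows, so rows that repeat a pose let the fingers close. It gives the time, the measured TCP pose, the force and the opening at its end, in the units of the state.
- ctrl.get_obs(): the state, without advancing time (a new reading comes with each control period).
- ctrl.get_image(name): name is "scene" or "top" or "wrist"; returns a dict with "img" (400x640x3 uint8, red, green, blue), "range_z" (400x640 float32, mm along the optical axis (not along the pixel's ray), 0 where there is no reading), "fovy" (degrees; the focal length in pixels is half the picture's height over the tangent of half this angle, whatever the lens; pixels are square), "cx", "cy" (the principal point, pixels), "camera_from_world" (4x4, takes a point from world to camera coordinates); the wrist camera has in their place "hand_eye" (4x4, takes a point from camera to tool coordinates, whose origin is the TCP and whose axes are the tool frame's). Camera axes: x right, y down, z forward; pixel columns grow to the right and rows downward; lengths in mm; the calibration is good to about 2 mm. A picture is of the moment at which its call begins: read the wrist's pose just before it.
- ctrl.close_job(): hands the job in, once; it reports no verdict.
The state is a dict: "t": time; "qpos": joint angles; "qvel": joint speeds; "joint_torque": joint torques, N m; "ee_pos": TCP position; "orientation": TCP orientation; "ft_force": force on the tool from outside, world axes, zero at the start; "moment": the same for the moment, N m; "width": finger opening in mm.
Only numpy, scipy, OpenCV 4.12 (cv2) and the standard library are available. Lean on these libraries where they do the work, as an engineer would, in place of code of your own. Each camera call takes 0.05 s, during which the arm holds its last target.

### The job

Get the Petri dish on the blue-light transilluminator ready for viewing by pushing and pressing with the fingertips, picking nothing up: first gently push the raised amber shield down until it is fully shut, then press the front end (the end away from the shield) of the small middle rocker to set the lamp to low, and only then press the back end (the end nearest the shield) of the large rocker to switch the lamp on. Never have the lamp on with the shield up, and leave the round timer button alone. Do not lift, tip or shove the machine, and leave the dish and everything else on the bench where it stands.

Things in the scene. Friction and masses are not known exactly. Their poses are not given: they have to be found in the camera images.
- lightbox: the transilluminator: white box 310 x 310 x 78 mm high, 3.5 kg, loose on rubber feet. Origin: centre of its underside; x points from its front (controls, robot side) to its back (hinge), y left, z up. Flat control deck 78 mm above the bench; control centres at x = -112 mm: large power rocker y = -100, small intensity rocker y = 0, round timer button y = +100. 
- shield (a joint): hinge angle of the amber shield (rad): 0 = fully shut, level on 24 mm high black rails; found raised at 0.8 to 1.1; at most 1.35. A stiff friction hinge (0.5 N m) holds it wherever it is left, so it must be pushed all the way down: 1 to 4 N at shield_push. It neither falls nor springs back.
- shield_hinge (a point): middle of the shield's hinge axis (along the machine's y), 106 mm above the bench, 137 mm behind the machine's origin. The shield, 270 mm wide, is a 4 mm amber sheet whose mid-plane holds the axis, in a black frame with its top 5 mm above mid-plane; it reaches 185 mm forward from the axis, with a 60 mm wide tab to 201 mm. Shut, the frame's top is 111 mm above the bench.
- shield_push (a point): a good place to push: on the outer (upper) face of the amber sheet, on its midline, 160 mm from the hinge axis and 2 mm above the mid-plane; moves with the shield. Its z axis is the outward normal of the face; when the shield is shut its axes are the machine's.
- power (a joint): large black rocker, 40 mm (machine x) x 28 mm, pivoting in its middle about the machine's y; V-shaped top, each half 20 mm. 0 = off, as found: front half flat, 4 mm above the deck, back end raised. 0.42 rad = on: back half flat, 4 mm above the deck. Over-centre spring: snaps over past 0.21 and stays. The raised end takes about 4 N and moves 8 mm.
- power_end (a point): point on top of the power rocker's back half, 4 mm in from its back end (16 mm from the pivot); moves with the rocker. This is where to press to switch on.
- intensity (a joint): small black rocker, 30 mm (machine x) x 20 mm, in the middle of the row; same kind, each half 15 mm. 0 = high, as found: back half flat, 4 mm above the deck, front end raised. 0.42 rad = low: front half flat, 4 mm above the deck. Snaps over past 0.21 and stays. The raised end takes about 4 N and moves 6 mm.
- intensity_end (a point): point on top of the intensity rocker's front half, 4 mm in from its front end (11 mm from the pivot); moves with the rocker. This is where to press to set low.
- timer (a joint): travel of the round grey timer button, 24 mm across, top 8 mm above the deck (m): 0 = out, 0.005 = fully pressed; springs back. Not to be pressed.
- timer_top (a point): centre of the timer button's top.
- dish: closed clear Petri dish, 90 mm across, 15.5 mm high, loose on the viewing plate, under the shield. Origin: centre of its underside.
- mailer: flat white slide mailer, 86 x 32 x 12 mm, loose on the viewing plate beside the dish. Origin: centre of its underside.
- tipbox: pipette-tip box, 122 x 84 x 67 mm high, left of the machine. Origin: centre of its underside.
- beaker: small glass beaker, 48 mm across, 62 mm high, right of the machine's front. Origin: centre of its underside.
- dishstack: stack of three Petri dishes, 90 mm across, 47 mm high, right of the machine. Origin: centre of its underside.
- reagent: amber reagent bottle, 60 mm across, 135 mm high, left of the machine's back. Origin: centre of its underside.
- tuberack: white rack with tubes, 60 x 110 mm, 81 mm high, left of the machine's front. Origin: centre of its underside.
- marker: marker pen, 142 mm long, 14 mm thick, lying in front of the machine. Origin: near its middle, on the bench.
Not all that is in view belongs to the job. What is shaped like the dish but green or yellow is not meant.

How it is judged (in metres and radians):
On the way, in this order (a step that is already met when the one before it is completed fails the run):
1. the shield is fully shut (value of joint shield below 0.05 rad), for 0.2 s.
2. the intensity rocker is set to low (value of joint intensity above 0.34 rad and value of joint shield below 0.05 rad), for 0.2 s.
3. the power rocker is on (all of step 2 and value of joint power above 0.34 rad), for 0.2 s.
At the end, for the whole second after the job is handed in: shield shut (within 0.05 rad), intensity rocker low and power rocker on (each over 0.34 of 0.42 rad), timer button out, machine and dish at rest (all of step 3 and value of joint timer below 0.001 m and linear speed of each of lightbox, dish below 0.01 m/s); the robot touches nothing.
It fails at once if the lamp is switched on with the shield up (value of joint power above 0.21 rad and value of joint shield above 0.1 rad).
It fails at once if the shield is slammed (faster than 3 rad/s) (velocity of joint shield below -3 rad/s).
It fails at once if the timer button is pressed (over 2.5 mm) (value of joint timer above 0.0025 m).
It fails at once if the machine is lifted (over 10 mm), tipped (over 0.06 rad) or shoved (over 30 mm) (height (world z) of lightbox above 0.01 m or angle between lightbox's own z axis and vertical above 0.06 rad or distance of lightbox from where it was at the start of the episode above 0.03 m).
It fails at once if the dish or another thing is carried, moved (over 30 mm) or tipped (distance of any of dish, mailer, tipbox, beaker, dishstack, reagent, tuberack, marker from where it was at the start of the episode above 0.03 m or angle between any of dish, mailer, tipbox, beaker, dishstack, reagent, tuberack, marker's own z axis and vertical above 0.4 rad).
It also fails if it takes over 48 s, if anything falls off the work surface, if the arm or the gripper's body presses on something with over 40 N, if the wrist force passes 120 N, or if a joint passes its speed limit or range.

## Working session

There is one attempt and no reset: what is moved stays moved. The work goes in short steps, Python scripts to look and compute and a tool call to move; the robot and the scene stay as the last step left them, time stands still between calls to the robot, and variables do not carry over. Pictures are saved under pics/ and viewed, and the job is handed in when it is done.

Besides the shell and the picture viewer there is one more tool, called after "Request:" by a JSON object that holds its "method" and its "body", one argument or row to a line. jog_arm: Moves the arm, as the interface text tells. Its arguments: {"type":"object","properties":{"steps":{"type":"array","items":{"type":"object","properties":{"turn":{"type":"array","items":{"type":"number"}},"dp":{"type":"array","items":{"type":"number"}},"claw":{"type":"number"}}}}},"required":["steps"]}

```bash
mkdir -p pics
python3 - <<'E'
from workcell import ctrl
import cv2,numpy as np
o=ctrl.get_obs();print({k:np.round(v,3) for k,v in o.items()})
for n in("scene","top"):
    d=ctrl.get_image(n);cv2.imwrite(f"pics/{n}0.png",d["img"][...,::-1]);np.savez(f"{n}0.npz",**d)
    print(n,d["fovy"],d["cx"],d["cy"],np.round(d["camera_from_world"],3))
E
```

```text
{'t': np.float64(0.0), 'qpos': array([ 1.232,  0.424,  1.631, -0.   ,  1.089, -0.019]), 'qvel': array([ 0.   , -0.001, -0.   , -0.001, -0.001, -0.001]), 'joint_torque': array([-0.0000e+00, -5.4461e+01, -2.7367e+01,  6.4000e-02,  2.3000e-02,
       -0.0000e+00]), 'ee_pos': array([196.267, 592.716, 187.596]), 'orientation': array([-1.345, -0.969,  0.972]), 'ft_force': array([-0.021,  0.775,  0.349]), 'moment': array([-0.012, -0.022, -0.074]), 'width': np.float64(88.032)}
scene 46.94884804658034 322.13808692336215 204.3415938559171 [[ 4.790000e-01  8.780000e-01  5.000000e-03 -3.339840e+02]
 [ 7.630000e-01 -4.130000e-01 -4.980000e-01 -4.017190e+02]
 [-4.350000e-01  2.420000e-01 -8.670000e-01  1.322363e+03]
 [ 0.000000e+00  0.000000e+00  0.000000e+00  1.000000e+00]]
top 45.2472001066145 317.30850299689143 201.31326961267587 [[ 2.000000e-03 -1.000000e+00 -3.000000e-03  2.685700e+01]
 [-9.960000e-01 -2.000000e-03 -9.100000e-02  5.937900e+02]
 [ 9.100000e-02  3.000000e-03 -9.960000e-01  1.150072e+03]
 [ 0.000000e+00  0.000000e+00  0.000000e+00  1.000000e+00]]
```

View pics/scene0.png

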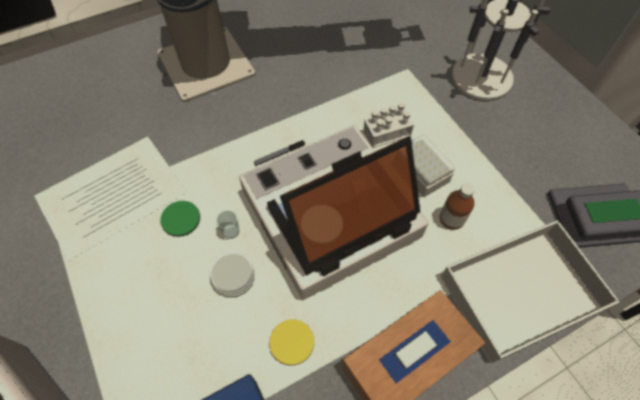

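View pics/top0.png

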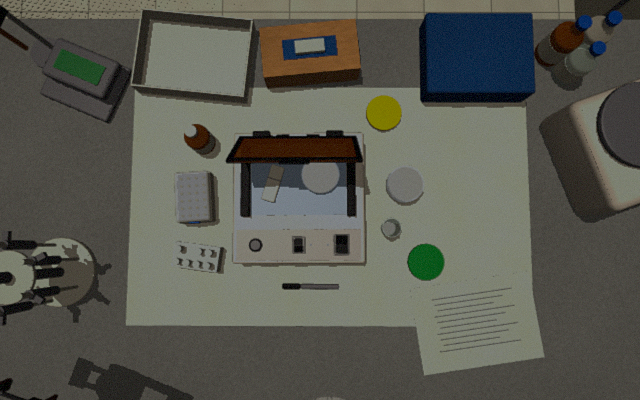

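The scene and top views show the machine square to the bench, with the shield raised. In the top view the controls are at: timer (255,245), intensity (299,244), power (341,243). I'll zoom in and measure.

```bash
cat > h.py <<'E'
import numpy as np,cv2
def load(n):
    d=dict(np.load(n));d['f']=200/np.tan(np.radians(float(d['fovy'])/2));return d
def ray(d,u,v,z):
    T=d['camera_from_world'];R=T[:3,:3];c=-R.T@T[:3,3]
    r=R.T@np.array([(u-d['cx'])/d['f'],(v-d['cy'])/d['f'],1]);return c+r*(z-c[2])/r[2]
def cloud(d):
    v,u=np.mgrid[:400,:640];z=d['range_z'];T=d['camera_from_world']
    P=np.stack([(u-d['cx'])/d['f']*z,(v-d['cy'])/d['f']*z,z],-1)
    return (P-T[:3,3])@T[:3,:3]
E
python3 - <<'E'
from h import *
d=load('top0.npz');im=d['img'];C=cloud(d)
c=im[125:270,225:375,::-1];cv2.imwrite('pics/c.png',cv2.resize(c,None,fx=5,fy=4,interpolation=cv2.INTER_CUBIC)[:600])
s=load('scene0.npz');cv2.imwrite('pics/c2.png',cv2.resize(s['img'][120:290,235:435,::-1],None,fx=3.5,fy=3.5,interpolation=cv2.INTER_CUBIC))
# dark blobs on deck
g=im.max(-1)
m=((g<75)&(d['range_z']>0)).astype('uint8');m[:232]=0;m[262:]=0;m[:,:236]=0;m[:,363:]=0
n,l,st,ce=cv2.connectedComponentsWithStats(m)
for i in range(1,n):
    if st[i,4]>15: print(st[i],ce[i],ray(d,*ce[i],84).round(1))
# deck top
dk=(abs(C[...,2]-78)<6); 
m=dk.astype('uint8');m[:,:225]=0;m[:,372:]=0;m[:225]=0;m[270:]=0
print('deck z',np.median(C[...,2][m>0]));ys,xs=np.where(m);print(cv2.minAreaRect(C[...,:2][m>0].astype('float32')), C[m>0].min(0),C[m>0].max(0))
# shield: amber
hsv=cv2.cvtColor(im,cv2.COLOR_RGB2HSV);a=(hsv[...,0]<20)&(hsv[...,1]>150);a[:130]=0;a[165:]=0;a[:,:226]=0;a[:,366:]=0
P=C[a&(d['range_z']>0)];print(len(P),P.mean(0))
mu=np.median(P,0);P=P[np.linalg.norm(P-mu,axis=1)<150]
U,S,V=np.linalg.svd(P-P.mean(0),full_matrices=False);print(S,V.round(3),P.min(0),P.max(0))
hs=s['img'];hsv=cv2.cvtColor(hs,cv2.COLOR_RGB2HSV);a=(hsv[...,0]<20)&(hsv[...,1]>130);a[:130]=0;a[275:]=0;a[:,:270]=0;a[:,425:]=0
C2=cloud(s);P=C2[a&(s['range_z']>0)];U,S,V=np.linalg.svd(P-P.mean(0),full_matrices=False);print(len(P),P.mean(0),S,V.round(3),P.min(0),P.max(0))
E
```

```text
[334 234  15  21 275] [341.28727273 244.08727273] [489.2 -27.7  84. ]
[293 236  12  17 152] [298.01315789 244.73026316] [487.5  72.5  84. ]
[249 238  14  14  81] [255.2962963  244.85185185] [486.9 171.4  84. ]
deck z 78.95497508947321
((489.33294677734375, 71.91017150878906), (88.57805633544922, 307.1512756347656), 0.1437269151210785) [444.71987038 -81.58334597  72.06839619] [533.85077424 225.57277435  83.99551092]
2481 [691.06045705  73.60367761 197.5192267 ]
[3610.77721692 2411.37333691   77.00959034] [[-0.009  1.     0.005]
 [-0.467 -0.008  0.884]
 [-0.884 -0.006 -0.467]] [644.4843972  -54.04195225 103.02265891] [750.0906113  204.33113094 284.587783  ]
7905 [692.66206753  70.60214382 196.3741828 ] [6332.60291337 3870.33410542  105.75502246] [[-0.005  1.    -0.005]
 [ 0.464 -0.002 -0.886]
 [ 0.886  0.006  0.464]] [658.18340311 -49.59992592 123.67828818] [730.33869197 199.53182618 266.78145464]
```

View pics/c.png

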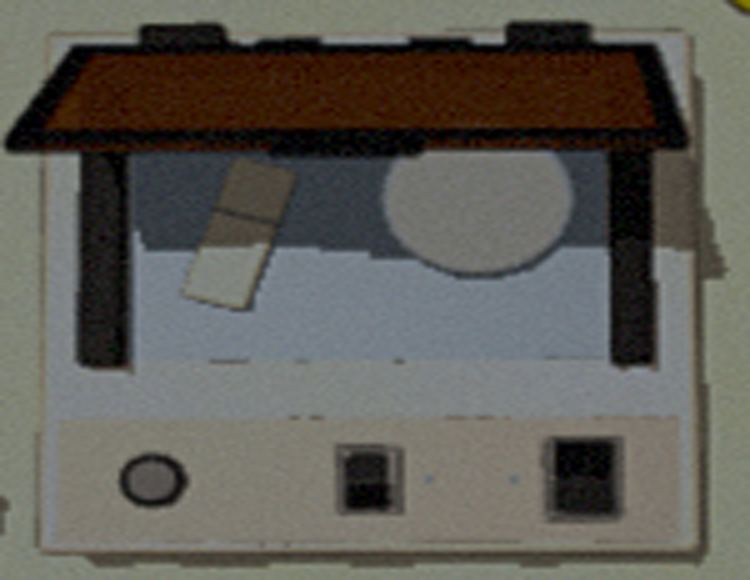

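View pics/c2.png

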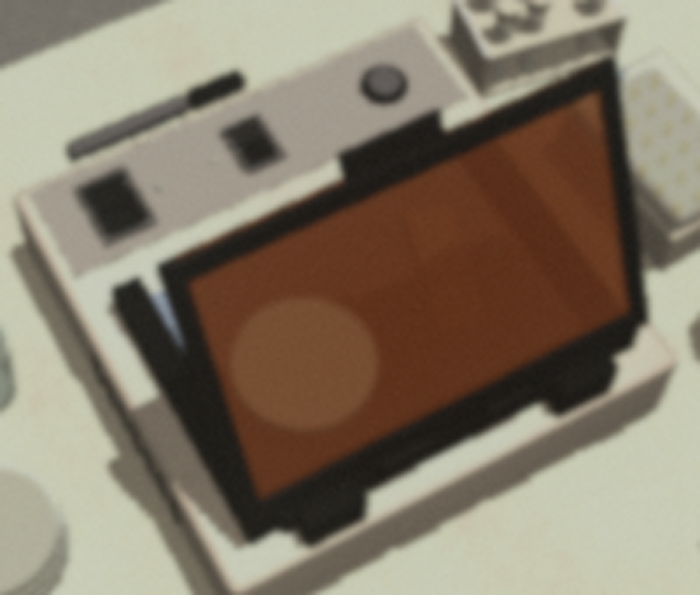

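Run:
```python
from workcell import ctrl
import numpy as np
from scipy.spatial.transform import Rotation as R
o=ctrl.get_obs();A=R.from_rotvec(o['orientation']);print(A.as_matrix().round(3))
for s in(1,-1):
    x=np.array([-.01,1,0])*s;x/=np.linalg.norm(x);y=np.array([0,0,-1.]);B=R.from_matrix(np.c_[x,y,np.cross(x,y)])
    print(s,((B*A.inv()).as_rotvec()/np.pi).round(4))
print((np.array([690,72,330])-o['ee_pos'])/80)
```

```text
[[ 0.314 -0.    -0.949]
 [ 0.949 -0.001  0.314]
 [-0.001 -1.     0.   ]]
1 [ 4.00e-04 -1.00e-04  1.05e-01]
-1 [-1.00e-04 -6.00e-04 -8.95e-01]
[ 6.1714517  -6.51028596  1.77884404]
```

Request:
{"method": "jog_arm", "body": {
  "steps": [
    {"dp": [0.2, -0.3, 0.45], "turn": [0, 0, 0.03], "claw": 0},
    {"dp": [0.5, -0.6, 0.8], "turn": [0, 0, 0.07], "claw": 0},
    {"dp": [0.8, -0.85, 1], "turn": [0, 0, 0.105], "claw": 0},
    {"dp": [0.9, -1, 1], "turn": [0, 0, 0.105], "claw": 0}
  ]
}}

```text
t: 0.43
ee_pos: [271.6, 512.8, 271.8]
orientation: [-1.203, -1.225, 1.215]
ft_force: [0.7, 1.1, 1.2]
width: 64.7
```

Request:
{"method": "jog_arm", "body": {
  "steps": [
    {"dp": [0.3, -0.32, 0.3], "turn": [0, 0, 0], "claw": 0},
    {"dp": [0.6, -0.65, 0.6], "turn": [0, 0, 0], "claw": 0},
    {"dp": [0.95, -1, 0.8], "turn": [0, 0, 0], "claw": 0},
    {"dp": [0.95, -1, 0.8], "turn": [0, 0, 0], "claw": 0}
  ]
}}

```text
t: 0.77
ee_pos: [350.9, 430.6, 338.2]
orientation: [-1.206, -1.224, 1.208]
ft_force: [0.2, 0.6, 0.1]
width: 38.1
```

Request:
{"method": "jog_arm", "body": {
  "steps": [
    {"dp": [0.33, -0.33, 0], "turn": [0, 0, 0], "claw": 0},
    {"dp": [0.66, -0.67, 0], "turn": [0, 0, 0], "claw": 0},
    {"dp": [1, -1, 0], "turn": [0, 0, 0], "claw": 0},
    {"dp": [1, -1, 0], "turn": [0, 0, 0], "claw": 0}
  ]
}}

```text
t: 1.1
ee_pos: [433.6, 347.1, 336.7]
orientation: [-1.211, -1.218, 1.205]
ft_force: [-0.3, 0.2, -0.3]
width: 11.4
```

Request:
{"method": "jog_arm", "body": {
  "steps": [
    {"dp": [0.33, -0.33, 0], "turn": [0, 0, 0], "claw": 0},
    {"dp": [0.66, -0.67, 0], "turn": [0, 0, 0], "claw": 0},
    {"dp": [1, -1, 0], "turn": [0, 0, 0], "claw": 0},
    {"dp": [1, -1, 0], "turn": [0, 0, 0], "claw": 0}
  ]
}}

```text
t: 1.43
ee_pos: [516.3, 264.0, 335.0]
orientation: [-1.215, -1.213, 1.203]
ft_force: [0.1, -0.5, -0.1]
width: 0.4
```

Request:
{"method": "jog_arm", "body": {
  "steps": [
    {"dp": [0.33, -0.33, 0], "turn": [0, 0, 0], "claw": 0},
    {"dp": [0.66, -0.67, 0], "turn": [0, 0, 0], "claw": 0},
    {"dp": [1, -1, 0], "turn": [0, 0, 0], "claw": 0},
    {"dp": [1, -1, 0], "turn": [0, 0, 0], "claw": 0}
  ]
}}

```text
t: 1.77
ee_pos: [598.9, 181.4, 333.1]
orientation: [-1.218, -1.208, 1.2]
ft_force: [-0.4, -0.4, -0.0]
width: 0.4
```

Request:
{"method": "jog_arm", "body": {
  "steps": [
    {"dp": [0.33, -0.33, 0.05], "turn": [0, 0, 0], "claw": 0},
    {"dp": [0.66, -0.67, 0.05], "turn": [0, 0, 0], "claw": 0},
    {"dp": [1, -1, 0.05], "turn": [0, 0, 0], "claw": 0},
    {"dp": [1, -1, 0.05], "turn": [0, 0, 0], "claw": 0}
  ]
}}

```text
t: 2.1
ee_pos: [681.4, 98.9, 335.0]
orientation: [-1.22, -1.203, 1.198]
ft_force: [-1.4, 0.3, -0.0]
width: 0.4
```

Request:
{"method": "jog_arm", "body": {
  "steps": [
    {"dp": [0.25, -0.3, 0], "turn": [0, 0, 0], "claw": 0},
    {"dp": [0.25, -0.36, 0], "turn": [0, 0, 0], "claw": 0},
    {"dp": [0.25, -0.36, 0], "turn": [0, 0, 0], "claw": 0}
  ]
}}

```text
t: 2.35
ee_pos: [700.7, 70.5, 333.2]
orientation: [-1.219, -1.199, 1.198]
ft_force: [-0.3, 1.0, -0.5]
width: 0.5
```

Run:
```python
from workcell import ctrl
import cv2,numpy as np
from scipy.spatial.transform import Rotation as R
o=ctrl.get_obs();A=R.from_rotvec(o['orientation']);print(o['ee_pos'],o['ft_force'],A.as_matrix().round(3))
a=[ctrl.get_image(n)['img'] for n in("scene","top")]
cv2.imwrite("pics/p1.png",np.hstack([a[0][60:300,200:500],a[1][60:300,200:500]])[...,::-1])
```

```text
[700.7435368   70.45207145 333.15977666] [-0.27014235  1.00040618 -0.53308995] [[ 0.015  0.003 -1.   ]
 [ 1.    -0.001  0.015]
 [-0.001 -1.    -0.003]]
```

View pics/p1.png

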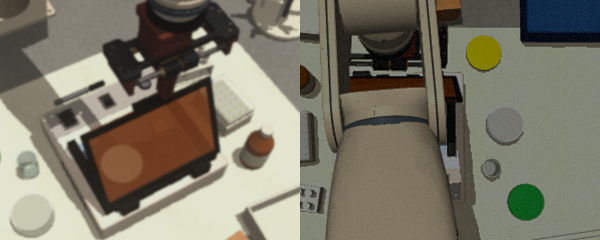

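Request:
{"method": "jog_arm", "body": {
  "steps": [
    {"dp": [0, 0.02, -0.4], "turn": [0, 0, 0], "claw": 0},
    {"dp": [0, 0.03, -0.8], "turn": [0, 0, 0], "claw": 0},
    {"dp": [0, 0.03, -1], "turn": [0, 0, 0], "claw": 0},
    {"dp": [0, 0.03, -1], "turn": [0, 0, 0], "claw": 0}
  ]
}}

```text
t: 2.78
ee_pos: [696.7, 76.0, 249.5]
orientation: [-1.212, -1.197, 1.203]
ft_force: [-0.7, -0.2, -0.6]
width: 0.9
```

Request:
{"method": "jog_arm", "body": {
  "steps": [
    {"dp": [-0.05, 0, -0.15], "turn": [0, 0, 0], "claw": 0},
    {"dp": [-0.1, 0, -0.15], "turn": [0, 0, 0], "claw": 0},
    {"dp": [-0.15, 0, -0.15], "turn": [0, 0, 0], "claw": 0},
    {"dp": [-0.2, 0, -0.15], "turn": [0, 0, 0], "claw": 0},
    {"dp": [-0.25, 0, -0.16], "turn": [0, 0, 0], "claw": 0},
    {"dp": [-0.3, 0, -0.18], "turn": [0, 0, 0], "claw": 0}
  ]
}}

```text
t: 3.28
ee_pos: [673.0, 76.1, 236.7]
orientation: [-1.214, -1.199, 1.202]
ft_force: [0.4, 0.3, 0.5]
width: 0.7
```

Request:
{"method": "jog_arm", "body": {
  "steps": [
    {"dp": [-0.07, 0, -0.04], "turn": [0, 0, 0], "claw": 0},
    {"dp": [-0.15, 0, -0.09], "turn": [0, 0, 0], "claw": 0},
    {"dp": [-0.22, 0, -0.15], "turn": [0, 0, 0], "claw": 0},
    {"dp": [-0.3, 0, -0.21], "turn": [0, 0, 0], "claw": 0},
    {"dp": [-0.37, 0, -0.27], "turn": [0, 0, 0], "claw": 0},
    {"dp": [-0.44, 0, -0.34], "turn": [0, 0, 0], "claw": 0},
    {"dp": [-0.5, 0, -0.41], "turn": [0, 0, 0], "claw": 0}
  ]
}}

```text
t: 3.87
ee_pos: [632.2, 76.1, 203.3]
orientation: [-1.214, -1.199, 1.202]
ft_force: [-0.3, 0.5, 3.4]
width: 0.3
```

Run:
```python
from workcell import ctrl
import cv2,numpy as np
o=ctrl.get_obs();print(o['ee_pos'],o['ft_force'])
a=ctrl.get_image("scene")['img']
cv2.imwrite("pics/p2.png",cv2.resize(a[60:300,200:480],None,fx=2.5,fy=2.5)[...,::-1])
```

```text
[632.21741529  76.11910065 203.26661811] [-0.25830902  0.46132402  3.41004286]
```

View pics/p2.png

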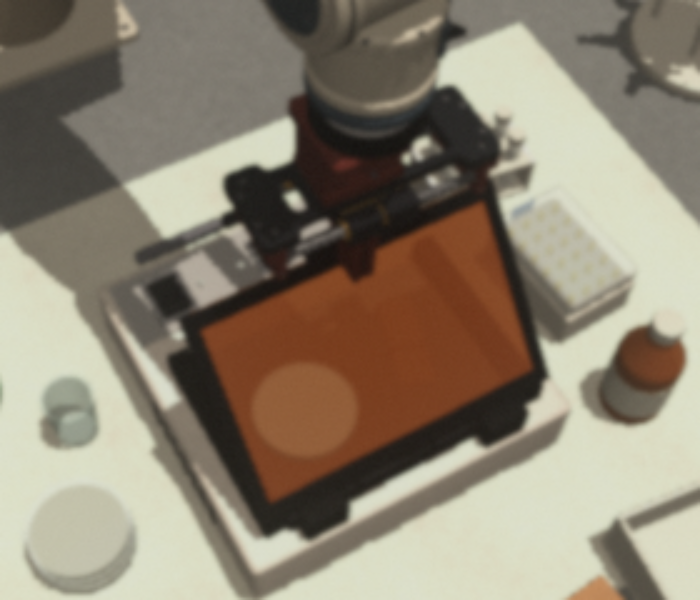

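Request:
{"method": "jog_arm", "body": {
  "steps": [
    {"dp": [-0.05, 0, -0.07], "turn": [0, 0, 0], "claw": 0},
    {"dp": [-0.1, 0, -0.14], "turn": [0, 0, 0], "claw": 0},
    {"dp": [-0.16, 0, -0.22], "turn": [0, 0, 0], "claw": 0},
    {"dp": [-0.2, 0, -0.3], "turn": [0, 0, 0], "claw": 0},
    {"dp": [-0.25, 0, -0.38], "turn": [0, 0, 0], "claw": 0},
    {"dp": [-0.29, 0, -0.46], "turn": [0, 0, 0], "claw": 0},
    {"dp": [-0.32, 0, -0.55], "turn": [0, 0, 0], "claw": 0},
    {"dp": [-0.35, 0, -0.64], "turn": [0, 0, 0], "claw": 0},
    {"dp": [-0.38, 0, -0.73], "turn": [0, 0, 0], "claw": 0},
    {"dp": [-0.4, 0, -0.82], "turn": [0, 0, 0], "claw": 0}
  ]
}}

```text
t: 4.75
ee_pos: [598.1, 76.0, 135.4]
orientation: [-1.211, -1.196, 1.204]
ft_force: [-1.4, 0.1, 1.3]
width: 0.3
```

Request:
{"method": "jog_arm", "body": {
  "steps": [
    {"dp": [-0.01, 0, -0.08], "turn": [0, 0, 0], "claw": 0},
    {"dp": [-0.02, 0, -0.15], "turn": [0, 0, 0], "claw": 0},
    {"dp": [-0.03, 0, -0.22], "turn": [0, 0, 0], "claw": 0},
    {"dp": [-0.03, 0, -0.28], "turn": [0, 0, 0], "claw": 0},
    {"dp": [-0.03, 0, -0.32], "turn": [0, 0, 0], "claw": 0},
    {"dp": [-0.03, 0, -0.32], "turn": [0, 0, 0], "claw": 0}
  ]
}}

```text
t: 5.25
ee_pos: [595.5, 76.0, 109.0]
orientation: [-1.211, -1.195, 1.204]
ft_force: [-0.3, 0.1, 0.2]
width: 0.7
```

Request:
{"method": "jog_arm", "body": {
  "steps": [
    {"dp": [0, 0, -0.02], "turn": [0, 0, 0], "claw": 0},
    {"dp": [0, 0, -0.03], "turn": [0, 0, 0], "claw": 0},
    {"dp": [0, 0, -0.04], "turn": [0, 0, 0], "claw": 0},
    {"dp": [0, 0, -0.04], "turn": [0, 0, 0], "claw": 0}
  ]
}}

```text
t: 5.58
ee_pos: [595.5, 76.0, 105.8]
orientation: [-1.211, -1.195, 1.204]
ft_force: [-0.1, -0.4, 1.5]
width: 0.4
```

Request:
{"method": "jog_arm", "body": {
  "steps": [
    {"dp": [0, 0, -0.02], "turn": [0, 0, 0], "claw": 0},
    {"dp": [0, 0, -0.03], "turn": [0, 0, 0], "claw": 0},
    {"dp": [0, 0, -0.03], "turn": [0, 0, 0], "claw": 0}
  ]
}}

```text
t: 5.83
ee_pos: [595.5, 76.0, 103.3]
orientation: [-1.211, -1.195, 1.204]
ft_force: [-1.0, 0.3, 1.2]
width: 0.6
```

Run:
```python
from workcell import ctrl
import cv2,numpy as np
from h import *
o=ctrl.get_obs();print(o['ee_pos'],o['ft_force'])
d=ctrl.get_image("scene");np.savez('scene1.npz',**d);d=load('scene1.npz');a=d['img']
cv2.imwrite("pics/p3.png",cv2.resize(a[60:300,200:480],None,fx=2.5,fy=2.5)[...,::-1])
hsv=cv2.cvtColor(a,cv2.COLOR_RGB2HSV);m=(hsv[...,0]<20)&(hsv[...,1]>130);m[:130]=0;m[275:]=0;m[:,:270]=0;m[:,410:]=0
C=cloud(d);P=C[m&(d['range_z']>0)];P=P[(P[:,2]<140)&(P[:,2]>80)]
A=np.c_[P[:,:2]-[600,73],np.ones(len(P))];print(len(P),np.linalg.lstsq(A,P[:,2],rcond=None)[0],P.min(0),P.max(0))
```

```text
[595.49169424  76.02246838 103.32999648] [-1.04031813  0.34421156  1.1840009 ]
7497 [-1.91459298e-01 -1.66698809e-03  1.35682695e+02] [569.10093675 -50.73655164 108.92274495] [720.68585752 199.22853519 139.99589719]
```

View pics/p3.png

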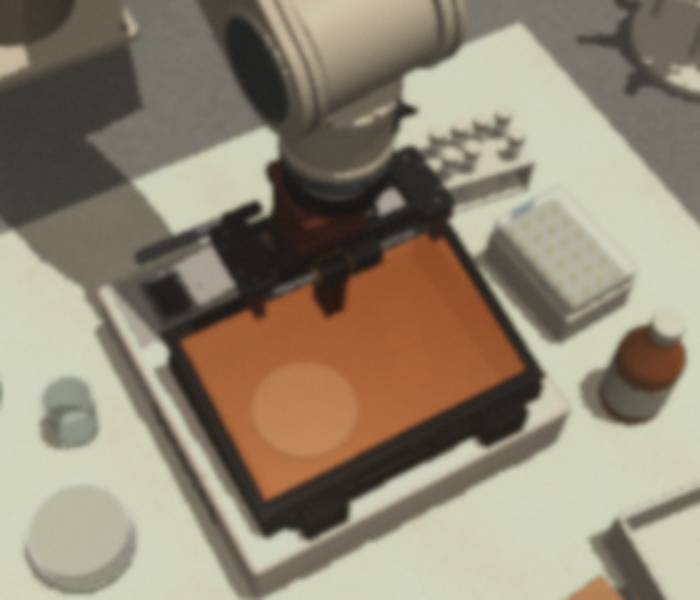

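Run:
```python
from h import *
d=load('scene1.npz');a=d['img'];C=cloud(d)
hsv=cv2.cvtColor(a,cv2.COLOR_RGB2HSV);m=(hsv[...,0]<20)&(hsv[...,1]>130)
m=m.astype('uint8');n,l,st,ce=cv2.connectedComponentsWithStats(m);i=1+np.argmax(st[1:,4]);print(st[i])
P=C[(l==i)&(d['range_z']>0)]
A=np.c_[P[:,:2]-[600,73],np.ones(len(P))];c=np.linalg.lstsq(A,P[:,2],rcond=None)[0];r=P[:,2]-A@c;k=abs(r)<6;c=np.linalg.lstsq(A[k],P[k,2],rcond=None)[0]
print(len(P),k.sum(),c,'angle',np.arctan(-c[0]),np.percentile(P,[1,50,99],axis=0))
T=d['camera_from_world']
for p in([595.5,76,103.3],[585,76,103.3],[585,90,103.3],[595.5,76,140]):
    q=T[:3,:3]@p+T[:3,3];u=d['f']*q[0]/q[2]+d['cx'];v=d['f']*q[1]/q[2]+d['cy'];print(p,u,v,'pic',(u-200)*2.5,(v-60)*2.5,'z',q[2],d['range_z'][int(v)-3:int(v)+4,int(u)])
```

```text
[ 272  153  138  107 8090]
8055 7744 [-1.95662167e-01 -2.02705099e-03  1.36006817e+02] angle 0.19322110859308325 [[572.34485255 -47.54458488 112.02344351]
 [647.46865233  65.47188037 126.69602409]
 [716.88622212 196.45358678 224.51981176]]
[595.5, 76, 103.3] 330.6815937901455 190.20690027920918 pic 326.7039844753637 325.51725069802296 z 992.1367436361481 [955.6958  957.35736 959.22925 957.9079  955.3755  957.444   954.0514 ]
[585, 76, 103.3] 328.3189431127405 186.57216086995734 pic 320.79735778185125 316.43040217489335 z 996.7036029848625 [956.60645 959.30676 962.8488  961.6263  956.59106 957.0879  956.7712 ]
[585, 90, 103.3] 333.95736772107267 183.96722292777764 pic 334.89341930268165 309.9180573194441 z 1000.089430514307 [936.58575 937.19714 941.61584 947.2319  948.80255 952.3654  958.9938 ]
[595.5, 76, 140] 331.04601138214997 180.97993635155728 pic 327.61502845537495 302.4498408788932 z 960.3040860121714 [922.8942  924.60156 929.41724 931.97406 934.02716 938.3522  946.56085]
```

Run:
```python
from h import *
from workcell import ctrl
d=load('scene1.npz');C=cloud(d)
q=C[170:196:2,325:338:2]
for r in range(0,13): print(170+2*r,[tuple(int(round(x)) for x in p) for p in q[r]])
o=ctrl.get_obs();print(o['t'],o['ee_pos'],o['qpos'])
cv2.imwrite("pics/p4.png",cv2.resize(d['img'][135:205,285:385],None,fx=8,fy=8,interpolation=cv2.INTER_CUBIC)[...,::-1])
```

```text
170 [(622, 46, 236), (624, 49, 237), (629, 50, 243), (630, 54, 241), (629, 59, 236), (631, 63, 236), (629, 68, 230)]
172 [(624, 45, 234), (626, 48, 233), (1041, -193, 949), (630, 54, 234), (628, 60, 228), (630, 63, 227), (630, 67, 225)]
174 [(576, 73, 142), (597, 65, 177), (629, 51, 228), (629, 55, 226), (609, 72, 187), (607, 78, 180), (608, 82, 179)]
176 [(586, 67, 152), (593, 68, 161), (605, 65, 179), (607, 69, 180), (607, 73, 176), (607, 78, 172), (607, 83, 169)]
178 [(585, 67, 143), (594, 67, 157), (603, 66, 169), (607, 68, 173), (609, 72, 173), (606, 79, 164), (608, 83, 163)]
180 [(586, 67, 137), (593, 67, 147), (602, 67, 158), (607, 69, 165), (607, 74, 161), (608, 78, 160), (608, 83, 156)]
182 [(590, 65, 137), (591, 69, 136), (603, 67, 154), (607, 69, 157), (608, 73, 155), (608, 78, 152), (607, 83, 147)]
184 [(595, 62, 138), (597, 66, 138), (602, 67, 144), (608, 69, 151), (608, 74, 147), (607, 79, 142), (608, 83, 140)]
186 [(598, 60, 136), (600, 64, 137), (601, 68, 135), (607, 70, 141), (606, 75, 136), (606, 80, 133), (608, 84, 132)]
188 [(603, 58, 137), (606, 61, 138), (605, 66, 133), (608, 69, 136), (609, 73, 133), (611, 77, 133), (613, 81, 133)]
190 [(605, 56, 133), (608, 60, 135), (610, 63, 135), (611, 68, 132), (612, 72, 131), (615, 75, 132), (617, 78, 133)]
192 [(611, 53, 135), (613, 57, 135), (613, 61, 133), (615, 65, 133), (618, 68, 134), (618, 73, 131), (622, 76, 134)]
194 [(614, 51, 134), (616, 55, 134), (618, 59, 134), (619, 63, 131), (621, 66, 133), (623, 70, 132), (624, 74, 131)]
5.8833 [595.5571217   76.03094252 103.35698706] [ 1.07298628e-01  4.97032892e-01  1.73838321e+00 -3.16960189e-04
  9.12321316e-01 -1.45131321e+00]
```

View pics/p4.png

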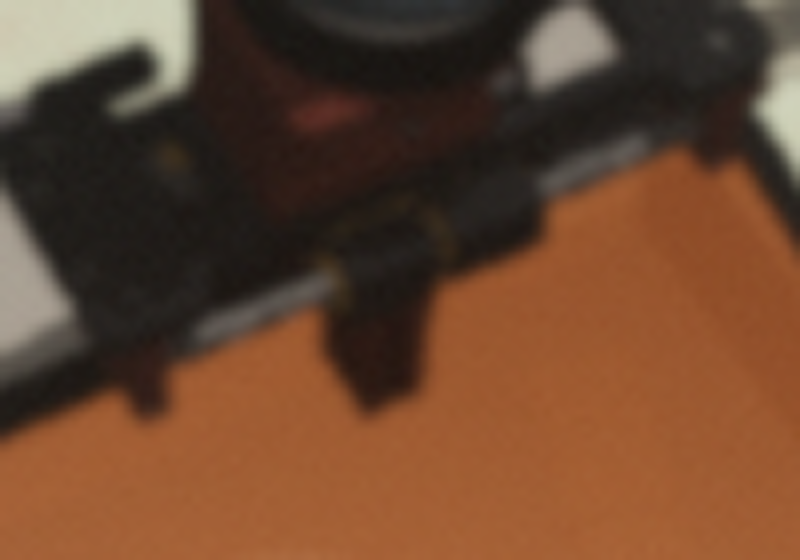

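```bash
cat >> h.py <<'E'
def look(tag):
    from workcell import ctrl
    o=ctrl.get_obs();print(round(float(o['t']),3),o['ee_pos'].round(1),o['ft_force'].round(1))
    np.savez(tag+'.npz',**ctrl.get_image("scene"));d=load(tag+'.npz');a=d['img'];C=cloud(d)
    cv2.imwrite(f"pics/{tag}.png",cv2.resize(a[60:300,200:480],None,fx=2.5,fy=2.5)[...,::-1])
    hsv=cv2.cvtColor(a,cv2.COLOR_RGB2HSV);m=((hsv[...,0]<20)&(hsv[...,1]>130)).astype('uint8')
    n,l,st,ce=cv2.connectedComponentsWithStats(m);i=1+np.argmax(st[1:,4])
    P=C[(l==i)&(d['range_z']>0)];P=P[P[:,0]>620]
    A=np.c_[P[:,:2]-[600,73],np.ones(len(P))];c=np.linalg.lstsq(A,P[:,2],rcond=None)[0];k=abs(P[:,2]-A@c)<6;c=np.linalg.lstsq(A[k],P[k,2],rcond=None)[0]
    print('plane',c.round(3),'angle',np.arctan(-c[0]).round(3),len(P))
    return d
E
python3 - <<'E'
from h import *
look('s2')
E
```

```text
5.883 [595.6  76.  103.4] [-0.1  0.2  0.8]
plane [-2.03000e-01 -3.00000e-03  1.36737e+02] angle 0.2 5646
```

View pics/s2.png

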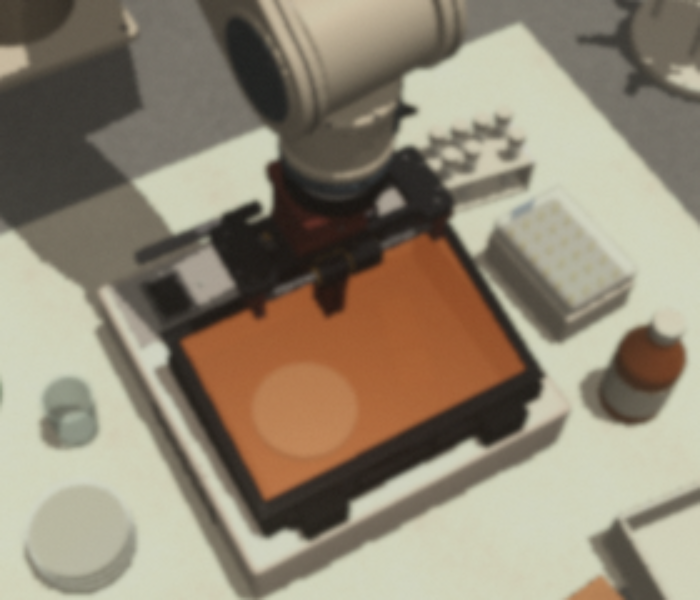

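Run:
```python
from h import *
from workcell import ctrl
from scipy.spatial.transform import Rotation as R
d=load('s2.npz');T=d['camera_from_world']
def pr(p):
    q=T[:3,:3]@np.array(p)+T[:3,3];return np.round([((d['f']*q[0]/q[2]+d['cx'])-200)*2.5,((d['f']*q[1]/q[2]+d['cy'])-60)*2.5])
for a in np.arange(0,1.2,.1): print(round(a,1),pr([736.5-185*np.cos(a)+5*np.sin(a),-62,106+185*np.sin(a)+5*np.cos(a)]),end=' ')
print('tip at',pr([607,76,103]),pr([607,76,137]))
C=cloud(d);print(C[176:186:2,303].round(),'\n',C[146:160:2,374].round())
o=ctrl.get_obs();w=ctrl.get_image("wrist");np.savez('w0.npz',**w)
cv2.imwrite('pics/w0.png',w['img'][...,::-1]);print(w['fovy'],w['cx'],w['cy'],w['hand_eye'].round(3))
f=200/np.tan(np.radians(w['fovy']/2));A=R.from_rotvec(o['orientation']).as_matrix()
v,u=np.mgrid[:400,:640];z=w['range_z'];P=np.stack([(u-w['cx'])/f*z,(v-w['cy'])/f*z,z],-1);H=w['hand_eye']
P=(P@H[:3,:3].T+H[:3,3])@A.T+o['ee_pos']
for v in range(10,400,40): print(v,[tuple(P[v,u].round().astype(int)) for u in range(40,640,110)])
```

```text
0.0 [159. 348.] 0.1 [157. 338.] 0.2 [156. 330.] 0.3 [157. 323.] 0.4 [158. 318.] 0.5 [160. 315.] 0.6 [164. 314.] 0.7 [169. 315.] 0.8 [174. 319.] 0.9 [181. 325.] 1.0 [190. 333.] 1.1 [199. 345.] tip at [333. 336.] [334. 315.]
[[628.  -3. 260.]
 [630.  -4. 255.]
 [628.  -3. 246.]
 [629.  -3. 241.]
 [629.  -4. 235.]] 
 [[ 630.  146.  256.]
 [ 627.  149.  244.]
 [ 630.  147.  243.]
 [1041. -193.  949.]
 [ 629.  150.  228.]
 [ 630.  150.  221.]
 [ 588.  186.  139.]]
63.61170062126061 321.03385648220126 200.0558906197977 [[ 1.00000e+00  0.00000e+00  1.00000e-03 -6.22000e-01]
 [-1.00000e-03 -2.97000e-01  9.55000e-01 -1.96811e+02]
 [ 1.00000e-03 -9.55000e-01 -2.97000e-01  8.17860e+01]
 [ 0.00000e+00  0.00000e+00  0.00000e+00  1.00000e+00]]
10 [(np.int64(440), np.int64(-155), np.int64(0)), (np.int64(460), np.int64(-27), np.int64(79)), (np.int64(461), np.int64(40), np.int64(80)), (np.int64(462), np.int64(107), np.int64(79)), (np.int64(463), np.int64(174), np.int64(79)), (np.int64(456), np.int64(265), np.int64(46))]
50 [(np.int64(470), np.int64(-162), np.int64(0)), (np.int64(483), np.int64(-28), 
[... 1756 characters left out ...]
int64(563), np.int64(89), np.int64(225)), (np.int64(625), np.int64(172), np.int64(130)), (np.int64(565), np.int64(150), np.int64(223))]
330 [(np.int64(569), np.int64(5), np.int64(233)), (np.int64(568), np.int64(34), np.int64(234)), (np.int64(563), np.int64(62), np.int64(241)), (np.int64(564), np.int64(87), np.int64(240)), (np.int64(570), np.int64(115), np.int64(234)), (np.int64(570), np.int64(143), np.int64(233))]
370 [(np.int64(580), np.int64(3), np.int64(234)), (np.int64(696), np.int64(-47), np.int64(117)), (np.int64(572), np.int64(62), np.int64(243)), (np.int64(573), np.int64(87), np.int64(243)), (np.int64(699), np.int64(188), np.int64(117)), (np.int64(586), np.int64(149), np.int64(230))]
```

View pics/w0.png

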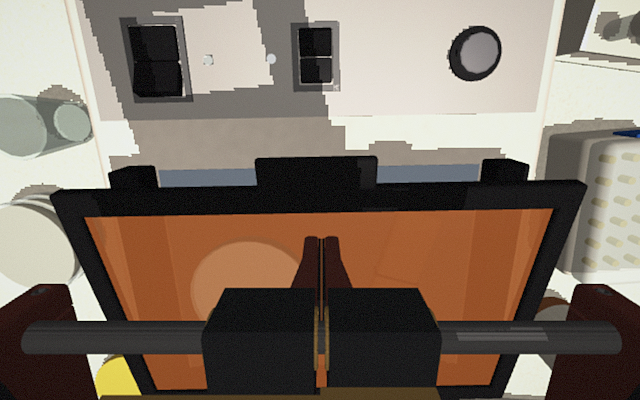

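Run:
```python
from h import *
w=dict(np.load('w0.npz'));f=200/np.tan(np.radians(float(w['fovy'])/2));H=np.linalg.inv(w['hand_eye'])
for y in (0,-19,-34,-60,-80):
  for z in(-10,0,10):
    q=H[:3,:3]@np.array([0,y,z])+H[:3,3];print(y,z,(f*q[0]/q[2]+w['cx']).round(),(f*q[1]/q[2]+w['cy']).round(),q[2].round(1))
for v in range(226,300,6): print(v,w['range_z'][v,304:342:4].round())
cv2.imwrite('pics/w1.png',cv2.resize(w['img'][200:300,260:380],None,fx=6,fy=6,interpolation=cv2.INTER_CUBIC)[...,::-1])
```

```text
0 -10 322.0 244.0 215.2
0 0 322.0 230.0 212.2
0 10 322.0 216.0 209.3
-19 -10 322.0 257.0 197.1
-19 0 322.0 242.0 194.1
-19 10 322.0 227.0 191.1
-34 -10 322.0 269.0 182.7
-34 0 322.0 253.0 179.8
-34 10 322.0 237.0 176.8
-60 -10 322.0 296.0 157.9
-60 0 322.0 278.0 154.9
-60 10 322.0 259.0 152.0
-80 -10 322.0 323.0 138.8
-80 0 322.0 303.0 135.8
-80 10 322.0 282.0 132.9
226 [173. 173. 172. 173. 174. 173. 172. 173. 172. 172.]
232 [174. 176. 176. 173. 175. 175. 175. 174. 174. 175.]
238 [176. 173. 174. 174. 177. 177. 174. 174. 173. 178.]
244 [166. 166. 167. 166. 169. 169. 167. 166. 166. 178.]
250 [159. 159. 158. 159. 163. 162. 160. 158. 160. 180.]
256 [154. 154. 153. 153. 156. 156. 152. 154. 154. 153.]
262 [148. 148. 147. 147. 151. 150. 148. 147. 148. 149.]
268 [142. 143. 141. 142. 145. 145. 142. 142. 141. 143.]
274 [138. 137. 137. 136. 140. 141. 138. 137. 138. 137.]
280 [133. 134. 133. 132. 135. 136. 132. 133. 133. 133.]
286 [130. 129. 129. 129. 131. 131. 129. 129. 129. 128.]
292 [ 86.  86.  85. 124. 127. 127.  87.  85.  87.  85.]
298 [ 84.  84.  84. 121. 123. 124.  86.  84.  84.  85.]
```

View pics/w1.png

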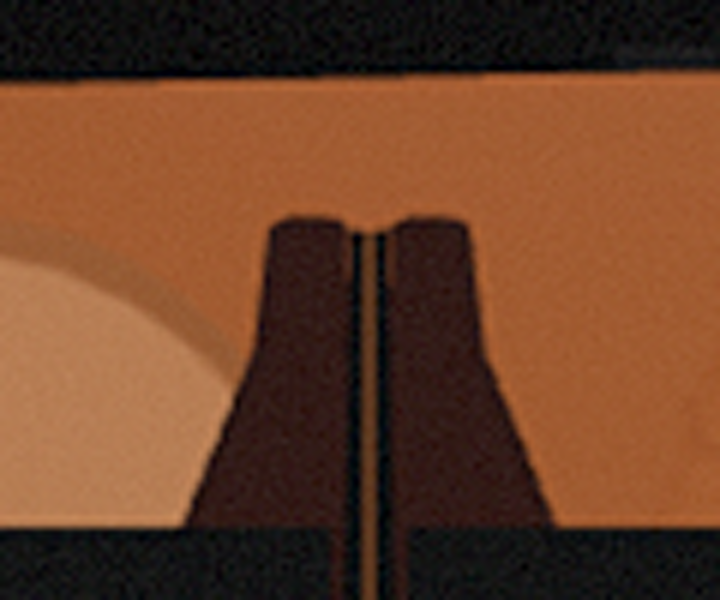

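Both cameras agree that the shield is still at about 0.2 rad and the fingertip is resting on it. The physical tip is about 35 mm higher than the reported TCP z. I'll rely on contact and vision from here and keep pushing in small steps.

Request:
{"method": "jog_arm", "body": {
  "steps": [
    {"dp": [0, 0, -0.07], "turn": [0, 0, 0], "claw": 0},
    {"dp": [0, 0, -0.14], "turn": [0, 0, 0], "claw": 0},
    {"dp": [0, 0, -0.2], "turn": [0, 0, 0], "claw": 0},
    {"dp": [0, 0, -0.24], "turn": [0, 0, 0], "claw": 0},
    {"dp": [0, 0, -0.28], "turn": [0, 0, 0], "claw": 0},
    {"dp": [0, 0, -0.28], "turn": [0, 0, 0], "claw": 0}
  ]
}}

```text
t: 6.48
ee_pos: [595.2, 75.9, 80.0]
orientation: [-1.21, -1.195, 1.205]
ft_force: [0.7, -0.2, 0.3]
width: 0.2
```

```bash
python3 -c "
from h import *
look('s3')"
```

```text
6.483 [595.2  75.9  80. ] [ 0.7 -0.2  0.3]
plane [-4.60000e-02 -1.00000e-03  1.15101e+02] angle 0.046 5153
```

Request:
{"method": "jog_arm", "body": {
  "steps": [
    {"dp": [0, 0, -0.03], "turn": [0, 0, 0], "claw": 0},
    {"dp": [0, 0, -0.06], "turn": [0, 0, 0], "claw": 0},
    {"dp": [0, 0, -0.09], "turn": [0, 0, 0], "claw": 0},
    {"dp": [0, 0, -0.09], "turn": [0, 0, 0], "claw": 0}
  ]
}}

```text
t: 6.87
ee_pos: [595.8, 76.0, 74.0]
orientation: [-1.211, -1.196, 1.204]
ft_force: [-1.3, -0.6, 7.5]
width: 1.0
```

Request:
{"method": "jog_arm", "body": {
  "steps": [
    {"dp": [0, 0, -0.02], "turn": [0, 0, 0], "claw": 0},
    {"dp": [0, 0, -0.03], "turn": [0, 0, 0], "claw": 0},
    {"dp": [0, 0, -0.03], "turn": [0, 0, 0], "claw": 0}
  ]
}}

```text
t: 7.12
ee_pos: [595.9, 76.0, 73.8]
orientation: [-1.211, -1.196, 1.204]
ft_force: [-8.5, -1.1, 21.4]
width: 0.2
```

```bash
python3 -c "
from h import *
look('s4')"
```

```text
7.117 [595.9  76.   73.8] [-8.5 -1.1 21.4]
plane [-7.00000e-03 -1.00000e-03  1.09811e+02] angle 0.007 5034
```

Shut: angle is about 0.007 rad, against a firm stop at 21 N. That gives tip z ≈ ee z + 34. Next I'll lift, move toward the rockers and measure them with the wrist camera.

Request:
{"method": "jog_arm", "body": {
  "steps": [
    {"dp": [0, 0, 0.2], "turn": [0, 0, 0], "claw": 0},
    {"dp": [0, 0, 0.5], "turn": [0, 0, 0], "claw": 0},
    {"dp": [-0.4, 0, 0.6], "turn": [0, 0, 0], "claw": 0},
    {"dp": [-0.8, 0, 0.6], "turn": [0, 0, 0], "claw": 0},
    {"dp": [-0.8, 0, 0.6], "turn": [0, 0, 0], "claw": 0},
    {"dp": [-0.8, 0, 0.6], "turn": [0, 0, 0], "claw": 0}
  ]
}}

```text
t: 7.67
ee_pos: [530.7, 76.0, 121.9]
orientation: [-1.211, -1.196, 1.204]
ft_force: [-0.7, -0.5, 0.1]
width: 0.2
```

```bash
cat >> h.py <<'E'
def wl(tag):
    from workcell import ctrl
    from scipy.spatial.transform import Rotation as R
    o=ctrl.get_obs();w=ctrl.get_image("wrist");print(round(float(o['t']),3),o['ee_pos'].round(1),o['ft_force'].round(1))
    cv2.imwrite(f'pics/{tag}.png',w['img'][...,::-1])
    f=200/np.tan(np.radians(w['fovy']/2));A=R.from_rotvec(o['orientation']).as_matrix()
    v,u=np.mgrid[:400,:640];z=w['range_z'];P=np.stack([(u-w['cx'])/f*z,(v-w['cy'])/f*z,z],-1);H=w['hand_eye']
    P=(P@H[:3,:3].T+H[:3,3])@A.T+o['ee_pos'];np.savez(tag+'.npz',P=P,**w);return w,P
E
python3 -c "
from h import *
look('s5');wl('w2')"
```

```text
7.667 [530.7  76.  121.9] [-0.7 -0.5  0.1]
plane [ 3.00000e-03 -1.00000e-03  1.08963e+02] angle -0.003 4945
7.717 [532.2  76.1 122.1] [ 0.5 -0.8  0.3]
```

View pics/w2.png

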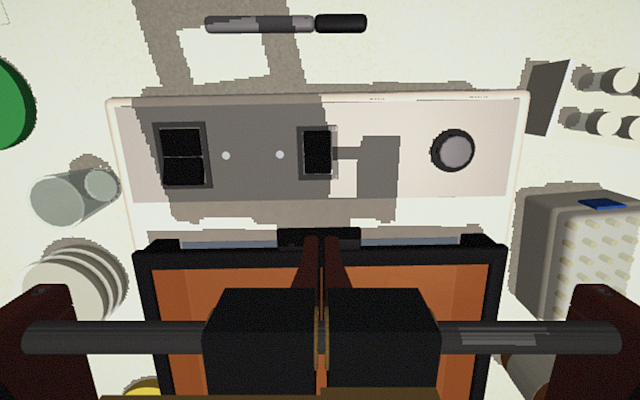

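View pics/s5.png

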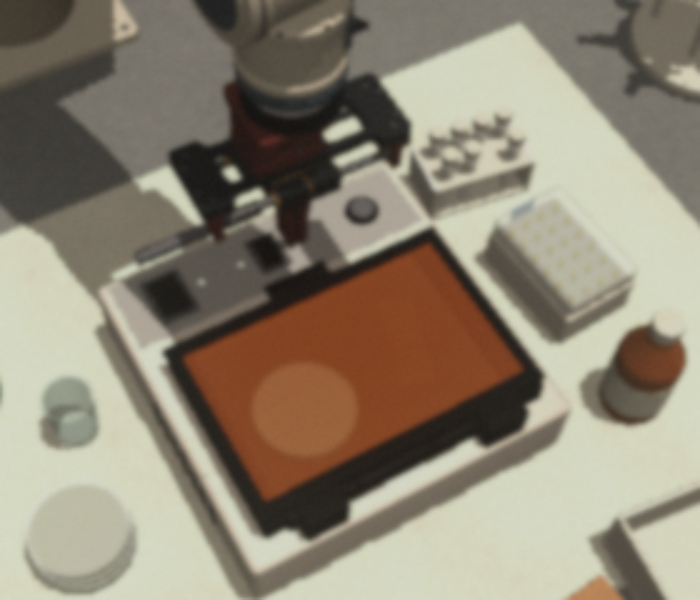

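Run:
```python
from h import *
w=dict(np.load('w2.npz'));P=w['P'];g=w['img'].max(-1)
m=(g<45).astype('uint8');m[:110]=0;m[205:]=0;m[:,:140]=0;m[:,490:]=0
n,l,st,ce=cv2.connectedComponentsWithStats(m)
for i in range(1,n):
    if st[i,4]>100:
        x,y,ww,h,a=st[i];Q=P[y:y+h,x:x+ww].reshape(-1,3);k=l[y:y+h,x:x+ww].ravel()==i;Q=Q[k];print(st[i],Q.mean(0).round(1),np.percentile(Q,[2,98],axis=0).round(1).tolist())
for c in(182,319,453): print(c,[tuple(P[r,c].round(1)) for r in range(118,196,6)])
```

```text
[ 158  129   46   57 2200] [489.2 -25.5  85.1] [[469.9, -40.8, 80.6], [508.4, -12.2, 90.5]]
[431 129  43  43 377] [485.2 171.6  82.8] [[472.1, 157.8, 79.2], [501.7, 187.7, 83.9]]
[ 303  130   28   44 1123] [486.1  73.4  85.2] [[471.8, 64.2, 81.1], [501.8, 82.8, 88.7]]
182 [(np.float64(461.7), np.float64(-23.9), np.float64(79.1)), (np.float64(465.8), np.float64(-23.3), np.float64(82.1)), (np.float64(470.0), np.float64(-23.7), np.float64(82.4)), (np.float64(474.2), np.float64(-24.2), np.float64(82.6)), (np.float64(478.5), np.float64(-25.0), np.float64(82.3)), (np.float64(482.7), np.float64(-25.0), np.float64(83.6)), (np.float64(487.3), np.float64(-26.0), np.float64(82.5)), (np.float64(491.5), np.float64(-26.3), np.float64(83.4)), (np.float64(495.7), np.float64(-26.2), np.float64(84.9)), (np.float64(499.7), np.float64(-25.8), np.float64(87.2)), (np.float64(503.8), np.float64(-25.6), np.float64(89.1)), (np.float64(508.5), np.float64(-26.5), np.float64(88.6)), (np.float64(515.4), np.float64(-31.0), np.float64(79.8))]
319 [(np.float64(462.8), np.float64(75.0), np.float64(80.4)), (np.float6
[... 732 characters left out ...]
8)), (np.float64(468.1), np.float64(172.0), np.float64(79.8)), (np.float64(472.3), np.float64(172.1), np.float64(80.9)), (np.float64(476.3), np.float64(171.3), np.float64(84.0)), (np.float64(480.2), np.float64(170.7), np.float64(86.6)), (np.float64(484.3), np.float64(170.6), np.float64(87.9)), (np.float64(488.9), np.float64(171.9), np.float64(86.0)), (np.float64(493.1), np.float64(171.8), np.float64(87.3)), (np.float64(497.8), np.float64(172.9), np.float64(85.8)), (np.float64(503.1), np.float64(174.9), np.float64(82.2)), (np.float64(508.3), np.float64(176.6), np.float64(79.4)), (np.float64(513.3), np.float64(177.5), np.float64(78.5)), (np.float64(517.9), np.float64(177.6), np.float64(79.3))]
```

Request:
{"method": "jog_arm", "body": {
  "steps": [
    {"dp": [-0.4, -0.03, 0], "turn": [0, 0, 0], "claw": 0},
    {"dp": [-0.75, -0.03, -0.1], "turn": [0, 0, 0], "claw": 0},
    {"dp": [-0.75, -0.03, -0.4], "turn": [0, 0, 0], "claw": 0},
    {"dp": [-0.75, -0.03, -0.65], "turn": [0, 0, 0], "claw": 0},
    {"dp": [-0.75, -0.03, -0.75], "turn": [0, 0, 0], "claw": 0},
    {"dp": [-0.75, -0.03, -0.75], "turn": [0, 0, 0], "claw": 0}
  ]
}}

```text
t: 8.27
ee_pos: [472.7, 73.6, 60.4]
orientation: [-1.211, -1.195, 1.205]
ft_force: [-0.1, -0.4, 0.4]
width: 0.5
```

```bash
python3 -c "
from h import *
look('s6');wl('w3')"
```

```text
8.267 [472.7  73.6  60.4] [-0.1 -0.4  0.4]
plane [ 3.00000e-03 -1.00000e-03  1.08979e+02] angle -0.003 4939
8.317 [473.4  73.7  61.4] [ 0.5 -1.  -0.4]
```

View pics/w3.png

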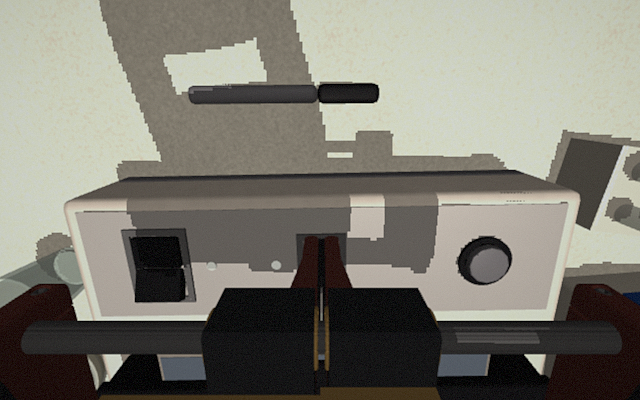

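View pics/s6.png

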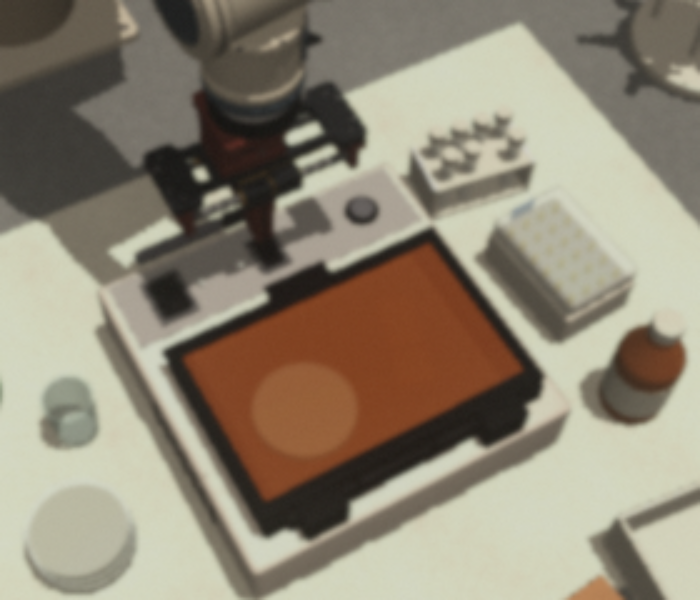

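The fingertip is over the front half of the intensity rocker and the shield is shut. Pressing now.

Request:
{"method": "jog_arm", "body": {
  "steps": [
    {"dp": [-0.01, 0, -0.04], "turn": [0, 0, 0], "claw": 0},
    {"dp": [-0.01, 0, -0.08], "turn": [0, 0, 0], "claw": 0},
    {"dp": [-0.01, 0, -0.11], "turn": [0, 0, 0], "claw": 0},
    {"dp": [-0.01, 0, -0.14], "turn": [0, 0, 0], "claw": 0},
    {"dp": [-0.01, 0, -0.16], "turn": [0, 0, 0], "claw": 0},
    {"dp": [-0.01, 0, -0.16], "turn": [0, 0, 0], "claw": 0}
  ]
}}

```text
t: 8.87
ee_pos: [473.1, 73.7, 49.1]
orientation: [-1.212, -1.197, 1.203]
ft_force: [-0.6, -0.6, -0.5]
width: 0.7
```

Request:
{"method": "jog_arm", "body": {
  "steps": [
    {"dp": [0, 0, -0.02], "turn": [0, 0, 0], "claw": 0},
    {"dp": [0, 0, -0.035], "turn": [0, 0, 0], "claw": 0},
    {"dp": [0, 0, -0.035], "turn": [0, 0, 0], "claw": 0}
  ]
}}

```text
t: 9.12
ee_pos: [473.5, 73.8, 47.7]
orientation: [-1.213, -1.197, 1.203]
ft_force: [-5.8, -0.7, 21.5]
width: 0.3
```

```bash
python3 -c "
from h import *
look('s7')"
```

```text
9.117 [473.5  73.8  47.7] [-5.8 -0.7 21.5]
plane [ 2.00000e-03 -1.00000e-03  1.09005e+02] angle -0.002 4941
```

Firm stop at the expected height. I'll lift, shift toward the power rocker and check.

Request:
{"method": "jog_arm", "body": {
  "steps": [
    {"dp": [0, 0, 0.2], "turn": [0, 0, 0], "claw": 0},
    {"dp": [0, 0, 0.5], "turn": [0, 0, 0], "claw": 0},
    {"dp": [0.2, -0.3, 0.6], "turn": [0, 0, 0], "claw": 0},
    {"dp": [0.4, -0.7, 0.6], "turn": [0, 0, 0], "claw": 0},
    {"dp": [0.4, -1, 0.6], "turn": [0, 0, 0], "claw": 0},
    {"dp": [0.4, -1, 0.6], "turn": [0, 0, 0], "claw": 0}
  ]
}}

```text
t: 9.67
ee_pos: [506.6, -9.3, 96.1]
orientation: [-1.216, -1.197, 1.201]
ft_force: [-1.0, -0.6, 0.2]
width: 0.6
```

Run:
```python
from h import *
w,P=wl('w4')
g=w['img'].max(-1);m=(g<45).astype('uint8');m[:100]=0;m[225:]=0
n,l,st,ce=cv2.connectedComponentsWithStats(m)
for i in range(1,n):
    if st[i,4]>300:
        Q=P[l==i];print(st[i],np.percentile(Q,[2,50,98],axis=0).round(1).tolist())
        c=int(ce[i][0]);print([tuple(P[r,c].round().astype(int).tolist()) for r in range(st[i,1]-4,st[i,1]+st[i,3]+6,5)])
```

```text
9.667 [506.6  -9.3  96.1] [-1.  -0.6  0.2]
[ 274  169   43   56 2228] [[469.3, -40.0, 81.0], [487.5, -26.4, 83.1], [504.6, -13.3, 89.5]]
[(466, -26, 81), (469, -26, 82), (473, -27, 81), (476, -27, 83), (479, -27, 82), (483, -27, 83), (486, -27, 82), (490, -27, 82), (493, -27, 84), (497, -27, 84), (499, -27, 87), (502, -27, 89), (505, -27, 91), (513, -28, 81)]
[564 169  50  45 792] [[472.1, 157.6, 79.2], [482.6, 164.2, 81.8], [501.7, 185.0, 85.4]]
[(469, 165, 79), (472, 166, 79), (475, 164, 82), (479, 165, 82), (481, 163, 85), (485, 163, 86), (488, 164, 86), (491, 164, 86), (495, 165, 86), (500, 170, 81), (505, 173, 79)]
[ 426  173   34   45 1309] [[473.4, 63.5, 79.7], [488.9, 72.8, 83.2], [501.5, 82.6, 88.6]]
[(470, 72, 82), (473, 72, 82), (476, 71, 83), (480, 72, 83), (484, 73, 82), (487, 73, 82), (490, 73, 84), (493, 72, 85), (497, 73, 86), (500, 73, 87), (506, 75, 80)]
```

View pics/w4.png

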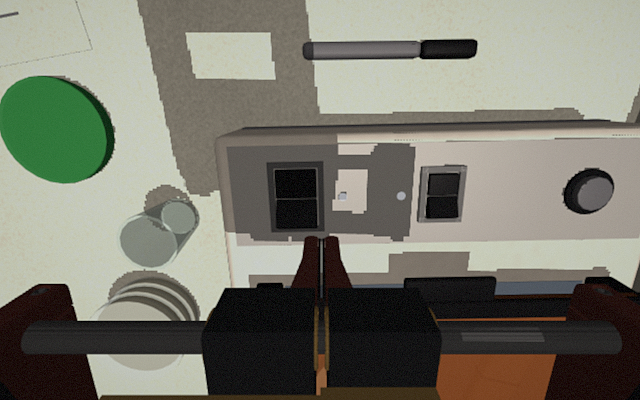

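The intensity rocker now shows its front half flat at 82 and its back raised to 88, so it is low. The power rocker pivot is at (488.5, -27) with its back raised to 90. I'll descend onto the back end.

Request:
{"method": "jog_arm", "body": {
  "steps": [
    {"dp": [0, -0.22, 0], "turn": [0, 0, 0], "claw": 0},
    {"dp": [0, -0.22, -0.1], "turn": [0, 0, 0], "claw": 0},
    {"dp": [0, -0.22, -0.3], "turn": [0, 0, 0], "claw": 0},
    {"dp": [0, -0.22, -0.42], "turn": [0, 0, 0], "claw": 0},
    {"dp": [0, -0.22, -0.42], "turn": [0, 0, 0], "claw": 0}
  ]
}}

```text
t: 10.13
ee_pos: [503.6, -24.3, 59.9]
orientation: [-1.211, -1.193, 1.202]
ft_force: [-0.4, 0.5, 0.1]
width: 0.5
```

```bash
python3 -c "
from h import *
look('s8')"
```

```text
10.133 [503.6 -24.3  59.9] [-0.4  0.5  0.1]
plane [ 2.00000e-03 -0.00000e+00  1.09071e+02] angle -0.002 4941
```

View pics/s8.png

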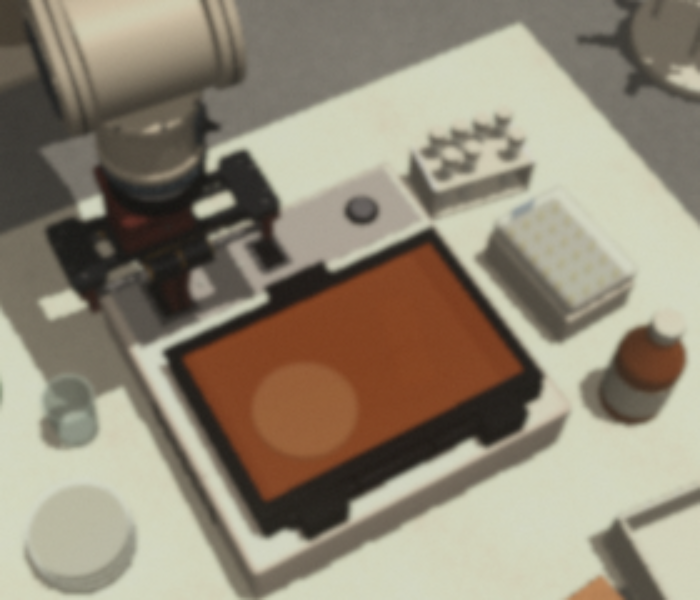

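Request:
{"method": "jog_arm", "body": {
  "steps": [
    {"dp": [0.03, -0.03, -0.02], "turn": [0, 0, 0], "claw": 0},
    {"dp": [0.03, -0.03, -0.06], "turn": [0, 0, 0], "claw": 0},
    {"dp": [0.03, -0.03, -0.1], "turn": [0, 0, 0], "claw": 0},
    {"dp": [0.03, -0.03, -0.13], "turn": [0, 0, 0], "claw": 0},
    {"dp": [0.03, -0.03, -0.15], "turn": [0, 0, 0], "claw": 0},
    {"dp": [0.03, -0.03, -0.165], "turn": [0, 0, 0], "claw": 0},
    {"dp": [0.03, -0.03, -0.165], "turn": [0, 0, 0], "claw": 0}
  ]
}}

```text
t: 10.77
ee_pos: [506.4, -26.8, 48.0]
orientation: [-1.211, -1.193, 1.202]
ft_force: [-2.1, 0.4, 5.3]
width: 0.5
```

Request:
{"method": "jog_arm", "body": {
  "steps": [
    {"dp": [0, 0, -0.02], "turn": [0, 0, 0], "claw": 0},
    {"dp": [0, 0, -0.03], "turn": [0, 0, 0], "claw": 0},
    {"dp": [0, 0, -0.03], "turn": [0, 0, 0], "claw": 0}
  ]
}}

```text
t: 11.02
ee_pos: [506.5, -26.8, 47.5]
orientation: [-1.211, -1.193, 1.202]
ft_force: [-6.4, 0.7, 26.1]
width: 0.3
```

Request:
{"method": "jog_arm", "body": {
  "steps": [
    {"dp": [0, 0, 0.2], "turn": [0, 0, 0], "claw": 0},
    {"dp": [0, 0, 0.5], "turn": [0, 0, 0], "claw": 0},
    {"dp": [0.1, 0.3, 0.9], "turn": [0, 0, 0], "claw": 0},
    {"dp": [0.2, 0.6, 0.9], "turn": [0, 0, 0], "claw": 0},
    {"dp": [0.2, 0.6, 0.9], "turn": [0, 0, 0], "claw": 0},
    {"dp": [0.2, 0.6, 0.9], "turn": [0, 0, 0], "claw": 0}
  ]
}}

```text
t: 11.52
ee_pos: [522.4, 21.9, 119.7]
orientation: [-1.211, -1.195, 1.203]
ft_force: [0.9, -0.2, -0.1]
width: 0.4
```

Run:
```python
from h import *
look('s9')
w,P=wl('w5')
g=w['img'].max(-1);m=(g<45).astype('uint8');m[:100]=0;m[225:]=0
n,l,st,ce=cv2.connectedComponentsWithStats(m)
for i in range(1,n):
    if st[i,4]>300:
        Q=P[l==i];print(st[i],np.percentile(Q,[2,50,98],axis=0).round(1).tolist())
        c=int(ce[i][0]);print([tuple(P[r,c].round().astype(int).tolist()) for r in range(st[i,1]-4,st[i,1]+st[i,3]+6,5)])
```

```text
11.517 [522.4  21.9 119.7] [ 0.9 -0.2 -0.1]
plane [ 3.00000e-03 -1.00000e-03  1.08998e+02] angle -0.003 4948
11.567 [521.7  21.3 119.1] [-0.4  0.4 -0.2]
[ 232  141   45   57 2128] [[467.9, -39.9, 80.8], [486.3, -26.3, 83.5], [507.8, -12.8, 90.4]]
[(465, -26, 82), (468, -26, 83), (471, -25, 90), (474, -25, 90), (478, -26, 87), (482, -26, 86), (486, -27, 84), (490, -28, 82), (494, -28, 82), (498, -28, 81), (501, -28, 83), (505, -29, 82), (510, -30, 79), (514, -30, 79)]
[504 143  45  43 645] [[472.0, 157.9, 79.2], [483.4, 165.3, 81.7], [501.4, 187.0, 86.0]]
[(469, 166, 79), (472, 167, 79), (475, 166, 82), (479, 166, 83), (482, 164, 86), (485, 164, 88), (489, 165, 87), (493, 166, 86), (497, 167, 86), (502, 170, 82), (506, 172, 80)]
[ 377  147   30   44 1146] [[473.6, 63.7, 79.6], [489.1, 72.6, 83.2], [503.6, 82.4, 88.5]]
[(470, 72, 80), (474, 72, 81), (477, 72, 82), (481, 72, 83), (484, 73, 83), (488, 73, 83), (492, 73, 84), (495, 72, 86), (499, 72, 87), (502, 72, 89), (508, 74, 82)]
```

View pics/w5.png

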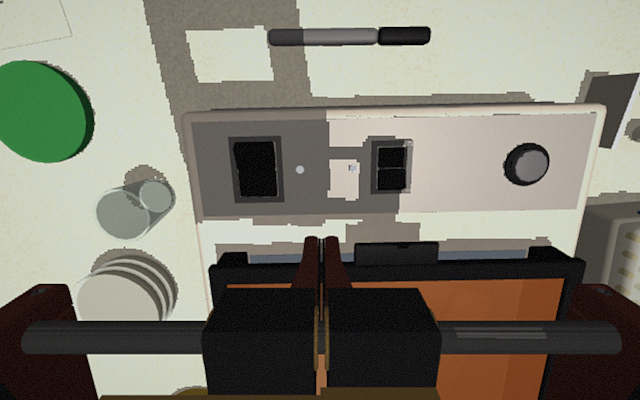

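View pics/s9.png

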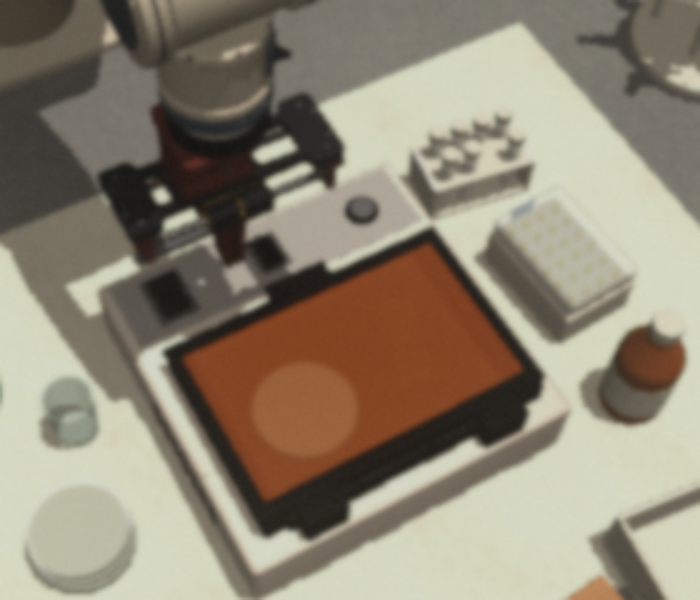

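The power rocker's back half is now flat (82) and its front is raised (90). Intensity is low, the shield is shut and the gripper is clear of everything. Handing in.

```bash
python3 -c "
from workcell import ctrl
print(ctrl.close_job())"
```

```text
the job is handed in; nothing more can be done
None
```

I carried out all three steps in order and handed the job in at about 11.6 s. It reported no verdict.

- **Shield:** I pushed it down its arc to a firm stop at about 21 N. The camera plane fit gives about 0 rad, and it stayed shut through every later check.
- **Intensity rocker:** I pressed the front end to a firm stop. The wrist depth image shows the front half flat at about 82 mm and the back raised to about 88 mm, so it is set to low.
- **Power rocker:** I pressed the back end to a firm stop at about 26 N, with the shield shut. The back half is flat at about 82 mm and the front is raised to about 90 mm, so it is on.
- **Everything else:** The timer button was never touched, and its top was still about 8 mm above the deck. The last pictures show the machine, the dish and the other items in view where they stood. The gripper ended clear of everything, with no contact force.

**Disagreements:**
- The reported TCP height did not match the real fingertips, which sat about 34 mm higher. At a reported height where the shield should have been shut, the cameras still showed it at about 0.2 rad. From there I went by contact force and camera images.
- I saw no lamp glow in the final pictures. That the lamp is on rests on the rocker's position alone.

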